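# Shut the organiser's drawer and flip its tea lid over

### The arm

A 6-joint arm with a two-finger parallel gripper is mounted at the origin on the work surface. World frame = base frame: x ahead of the robot, y to its left, z up, the work surface at z = 0. Lengths are in m, angles in rad, forces in N, time in s.
With the tool pointing down it reaches from about 0.375 to 0.825 m from the base axis. Payload 5.5 kg.
Tool frame: the origin (TCP) lies on the mounting face of the last link; the fingertips stand 173 mm ahead of it and the grasp point (between the pads) lies 155 mm ahead of it; z points along the fingers, y is the direction in which the jaws open and shut (so a half turn about z gives the same grasp; the last joint's range is limited). The gripper opens to 85 mm and grips with 20 to 120 N. Pads are 22 mm wide; open, the fingers measure 114 mm over their backs; the gripper's body (76 mm by 85 mm) begins 54 mm behind the grasp point. The pads swing forward as they close: fully open they stand 13 mm farther back than shut.
Start: joints at [-1.103, 0.314, -0.047, 1.21, 0, 1.571], TCP at [0.271, -0.536, 0.405] pointing down, gripper open.
Joint ranges: [-2.67, 2.67], [-0.69, 1.73], [-1.03, 1.25], [-2.08, 2.16], [-1.42, 1.45], [-3.14, 3.14]. Speed limits (rad/s): [2.39, 2.39, 3.01, 3.14, 3.14, 3.14].

### API

Orientations are given as a rotation vector (axis times angle).
In Python, from bench import arm gives the robot as it stands.
- The arm moves only by the tool move_arm, never from a script. Its argument "motion" is text: rows parted by semicolons, each of 7 numbers parted by spaces: the shift along the tool's x, y, z each as a share of 0.03 m, from -1 to 1, then the turn, a rotation vector about the tool's x, y, z each as a share of 0.12 rad, from -1 to 1, then the opening, from -1 (shut) to 1 (fully open). A call has 1 to 10 rows; each row shifts and turns the commanded pose from where the row before left it, along the tool's axes as they then stand; what a row does not reach is not made up. A row lasts 1/8 s, in which the tool goes at most 62.5 mm and 10.7 degrees, less where a joint would pass 70% of its speed; a pose out of reach is approached as far as the arm can. A call with a number of a shift or a turn outside -1 to 1 is refused whole. A call with a gripper value outside its range is refused whole. The fingers move at their own pace and stop on an object; the grip force is fixed at half the most. Time passes only in rows, so rows that do not move let the fingers close. It gives the time, the measured TCP pose, the force and the opening at its end, in the units of the state.
- arm.get_state(): the state, without advancing time (a new reading comes with each control period).
- arm.capture(name): name is "scene" or "side" or "wrist"; returns the picture (480x640x3 uint8, red, green, blue); there is no depth.
- arm.calibration(name): a dict with "fovy" (degrees; the focal length in pixels is half the picture's height over the tangent of half this angle, whatever the lens; pixels are square), "cx", "cy" (the principal point, pixels), "R" (3x3) and "t" (3): a world point X has camera coordinates R X + t. Camera axes: x right, y down, z forward; pixel columns grow to the right and rows downward; lengths in m; the calibration is good to about 2 mm. A picture is of the moment at which its call begins: read the wrist's pose just before it. calibration takes no time and is no camera call; for the wrist camera it gives the pose at the moment of the call.
- arm.hand_in(): hands the job in, once; it reports no verdict.
The state is a dict: "clock": time; "q": joint angles; "joint_vel": joint speeds; "tau": joint torques, N m; "position": TCP position; "ee_rot": TCP orientation; "ft_force": force on the tool from outside, world axes, zero at the start; "torque": the same for the moment, N m; "grip_width": finger opening in m.
Only numpy, scipy, OpenCV 4.12 (cv2) and the standard library are available. Lean on these libraries where they do the work, as an engineer would, in place of code of your own. Each camera call takes 0.05 s, during which the arm holds its last target. There are 200 camera calls.

### The job

Make the tea organiser ready for brewing: with the fingertips push its half-open drawer fully home, leaving the clothes peg lying inside, and then flip the hinged lid on top up and past upright so that it falls back and stays wide open by itself. Pinch and lift nothing, do not force the organiser, leave the peg, tea infuser, salt shaker and saucer alone, and finish clear of everything.

Things in the scene. Friction and masses are not known exactly. Their poses are not given: they have to be found in the camera images.
- organiser: Ivory plastic organiser, fixed to the sill. Origin: on its underside, mid-width, 70 mm behind its front; +x points from front to back (front faces the robot, roughly), z up. Lower tier x -70 to +60 mm, 150 wide, 50 high, holds the drawer; on its rear part an open-topped box, x -25 to +60 mm, 150 wide, rim 99 mm above the sill, covered by the lid. Over 40 N of summed finger contact (a pinch makes more) counts as forcing it.
- drawer (a joint): Opening of the teal drawer in m: 0 = fully home, slides out towards the organiser's -x up to 0.11. Stiff stop at 0; sliding friction about 1.2 N. Its front panel is 140 mm wide, from 7 to 45 mm above the sill, its outer face at x = -(70 mm + opening) in the organiser's frame.
- drawer_pull (a point): Middle of the front face of the drawer's ivory pull, a solid ledge 50 mm wide (y), 16 mm high (18 to 34 mm above the sill), standing 18 mm out of the drawer front. Moves with the drawer; axes as the organiser's.
- lid (a joint): Angle of the sage-green lid in rad: 0 = shut (level), 1.57 = upright, 2.0 = back against its stop. Light free hinge: falls shut below about 1.5, falls open by itself above about 1.65. Lifting the lip from below takes about 0.6 N; pushing level against its edge only jams it.
- lid_lip (a point): Middle of the lower front edge of the lid. The lid is a flat plate 150 mm wide, 5 mm thick, about 0.12 kg; this edge is 101 mm from the hinge axis. When shut, the underside is level, 100 mm above the sill, and overhangs the front of the upper box by 20 mm, so that a fingertip fits under it (50 mm free height above the lower tier's top). Site axes turn with the lid; shut, they are the organiser's.
- lid_hinge (a point): Middle of the lid's hinge axis, at the back of the upper box, 56 mm behind the organiser's origin, 100 mm above the sill, in the plane of the lid's underside. The axis runs along the organiser's y.
- peg_mid (a point): Centre of a wooden clothes peg, 72 x 10 x 12 mm, 12 g, lying loose on the drawer's floor (10 mm above the sill) crossways behind the drawer front; x along its length. It rides along with the drawer.
- infuser_mid (a point): Centre of a stainless tea infuser ball, 53 mm across, 66 mm high with its loop, standing on the sill. Loose.
- shaker_mid (a point): Centre of a glass salt shaker with steel cap, 44 mm across, 77 mm high, standing on the sill. Loose.
- saucer_mid (a point): Centre of a terracotta plant saucer, 90 mm across, 18 mm high, lying on the sill. Loose.
There are look-alikes about, which are no part of the job. There is more than one size of the organiser; the one meant has the size given above.

How it is judged:
By the outcome, as a careful person would: the job done as asked, in the order asked, and still so for the second after the job is handed in, with the robot touching nothing.
It also fails if it takes over 45 s, if anything falls off the work surface, if the arm or the gripper's body presses on something with over 40 N, if the wrist force passes 120 N, or if a joint passes its speed limit or range.

## Working session

There is one attempt and no reset: what is moved stays moved. The work goes in short steps, Python scripts to look and compute and a tool call to move; the robot and the scene stay as the last step left them, time stands still between calls to the robot, and variables do not carry over. Pictures are saved under pics/ and viewed, about 8 in all and at most 12, crops included, and the job is handed in when it is done.

Besides the shell and the picture viewer there is one more tool, called after "Call:" as name(argument=value, ...), one argument or row to a line, values as JSON. move_arm: Moves the arm, as the interface text tells. Its arguments: {"type":"object","properties":{"motion":{"type":"string"}},"required":["motion"]}

```bash
ls; mkdir -p pics; python3 - <<'E'
from bench import arm
import cv2
for n in("scene","side"):
    im=arm.capture(n); cv2.imwrite(f"pics/{n}0.png",im[:,:,::-1]); c=arm.calibration(n); print(n,c)
print(arm.get_state())
E
```

```text
pics
scene {'fovy': 43.90217779150148, 'cx': 323.7455180454763, 'cy': 243.6063637266599, 'R': array([[-0.84050718,  0.54179836, -0.00148582],
       [ 0.40390282,  0.62475334, -0.6682408 ],
       [-0.3611235 , -0.56226132, -0.74394356]]), 't': array([ 0.55979673, -0.18269241,  1.70747247])}
side {'fovy': 45.5126165079705, 'cx': 323.97825709166483, 'cy': 241.2454805275886, 'R': array([[-0.66652102, -0.74541675, -0.01017843],
       [-0.42257726,  0.38902877, -0.81858724],
       [ 0.61414834, -0.54130444, -0.57429202]]), 't': array([0.40730845, 0.35048574, 0.6988127 ])}
{'clock': 0.1, 'q': array([-1.10298827e+00,  3.14215918e-01, -4.79646177e-02,  1.21018293e+00,
       -2.44228526e-05,  1.57078936e+00]), 'joint_vel': array([-5.95287584e-04, -5.95183280e-04,  2.57473522e-03, -1.64851635e-03,
        8.37040308e-04,  2.40891931e-05]), 'tau': array([ 1.21835983e-03, -5.40764165e+01,  3.40542233e+01,  1.11804233e-02,
        2.32956936e-04,  1.39762685e-05]), 'position': array([ 0.27044847, -0.53532592,  0.40389056]), 'ee_rot': array([-3.05456373e+00, -7.27807544e-01,  6.07571452e-04]), 'ft_force': array([ 0.30765168, -0.52269551,  0.07774934]), 'torque': array([ 0.01412355, -0.03249328, -0.00267582]), 'grip_width': 0.08536501850011262}
```

View pics/scene0.png

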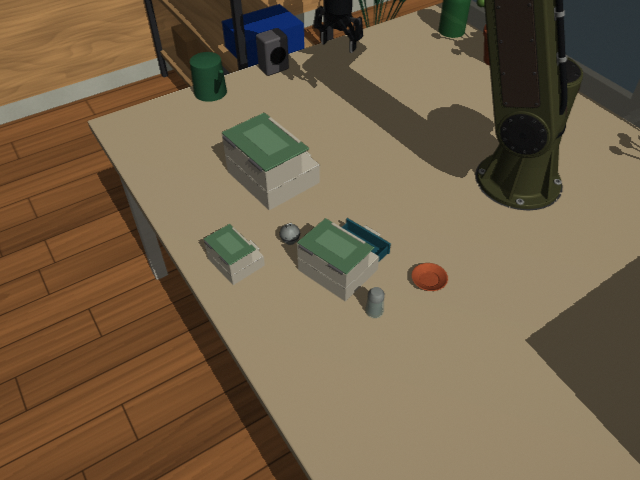

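View pics/side0.png

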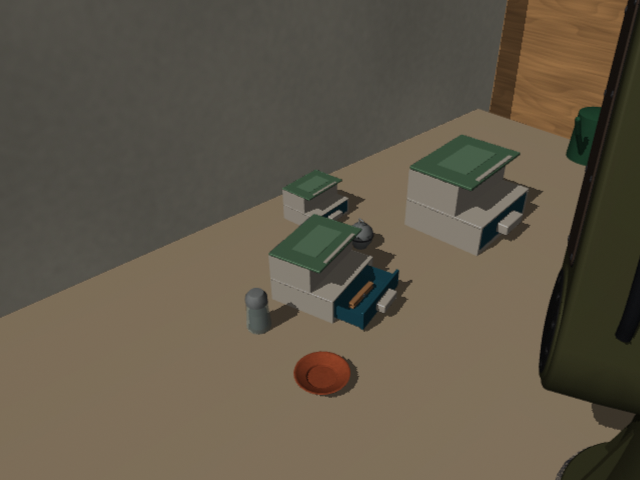

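Scene: three green-lidded organisers: small at (233,250), middle (340,255) with open drawer, large (268,155). Side view: small (313,195), middle (320,265) with the peg in the drawer at (362,294), and large (465,190). The infuser is at (290,232), shaker (375,302) and saucer (429,277) in the scene. The middle one is my choice; next I check its size.

```bash
cat > h.py <<'E'
import numpy as np, cv2
from bench import arm
def K(c):
    f=240/np.tan(np.radians(c["fovy"]/2)); return f
def ray(c,p,z):
    d=np.array([(p[0]-c["cx"])/K(c),(p[1]-c["cy"])/K(c),1]); o=-c["R"].T@c["t"]; d=c["R"].T@d
    return o+d*(z-o[2])/d[2]
def proj(c,X):
    v=c["R"]@np.array(X)+c["t"]; return np.array([c["cx"]+K(c)*v[0]/v[2],c["cy"]+K(c)*v[1]/v[2]])
E
python3 - <<'E'
from h import *
np.set_printoptions(precision=4,suppress=True)
for n,roi in(("scene",[(290,210,390,280),(195,220,270,270),(215,110,315,175)]),("side",[(265,210,365,275),(278,165,348,202),(405,130,525,190)])):
    im=cv2.imread(f"pics/{n}0.png"); c=arm.calibration(n)
    for x0,y0,x1,y1 in roi:
        s=im[y0:y1,x0:x1].astype(int); m=((s[...,1]>s[...,0]+12)&(s[...,1]>s[...,2]+12)).astype(np.uint8)
        cs,_=cv2.findContours(m,0,2); k=max(cs,key=cv2.contourArea); h=cv2.convexHull(k)
        for e in np.linspace(2,12,21):
            q=cv2.approxPolyDP(h,e,True)
            if len(q)<=4: break
        q=q[:,0]+[x0,y0]
        P=np.array([ray(c,p,.105)for p in q])
        print(n,q.tolist(),cv2.contourArea(k));print(P[:,:2].round(4).tolist(),np.linalg.norm(P-np.roll(P,-1,0),axis=1))
a=cv2.imread("pics/side0.png")[200:340,230:420]; b=cv2.imread("pics/scene0.png")[205:325,270:450]
cv2.imwrite("pics/crop1.png",np.hstack([cv2.resize(a,(400,300),interpolation=2),cv2.resize(b,(400,300),interpolation=2)]))
E
```

```text
scene [[325, 218], [373, 247], [347, 273], [297, 242]] 1974.5
[[0.6058, -0.0874], [0.563, 0.0535], [0.6584, 0.0853], [0.7044, -0.0568]] [0.1473 0.1006 0.1493 0.1033]
scene [[228, 224], [255, 249], [231, 264], [204, 239]] 1003.0
[[0.8148, -0.1983], [0.7983, -0.0912], [0.8662, -0.0806], [0.8849, -0.1849]] [0.1083 0.0687 0.1059 0.0714]
scene [[262, 113], [308, 148], [265, 171], [222, 132]] 2414.0
[[0.5271, -0.5497], [0.4988, -0.3392], [0.6447, -0.3197], [0.6659, -0.5322]] [0.2125 0.1472 0.2135 0.1399]
side [[360, 229], [319, 272], [269, 254], [314, 214]] 2535.5
[[0.6029, -0.0831], [0.5579, 0.0573], [0.6544, 0.0878], [0.6994, -0.0547]] [0.1474 0.1013 0.1494 0.1006]
side [[341, 180], [309, 199], [282, 188], [314, 170]] 755.5
[[0.7618, -0.1843], [0.7484, -0.0841], [0.8199, -0.0719], [0.8343, -0.1719]] [0.1012 0.0725 0.101  0.0735]
side [[519, 153], [471, 189], [410, 167], [460, 135]] 3092.5
[[0.5786, -0.5672], [0.5536, -0.3532], [0.7018, -0.3348], [0.7292, -0.5481]] [0.2155 0.1494 0.215  0.1518]
```

View pics/crop1.png

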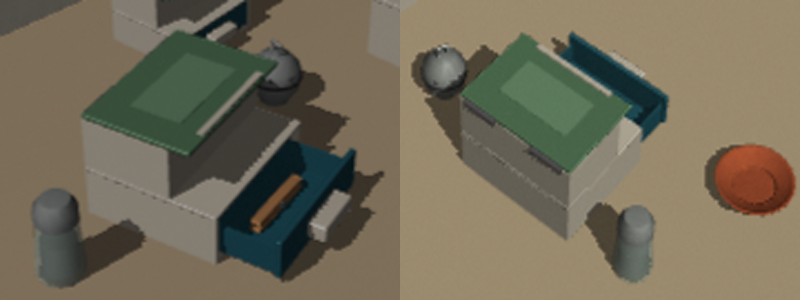

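The middle organiser's lid measures 149 × 101 mm, so it is the right size. The others come out about 104 and 213 mm wide on the same plane. The crop shows the peg in its open drawer and the pull at side pixel ≈ (387,303). Next: planner and drawer opening.

```bash
cat >> h.py <<'E'
from scipy.spatial.transform import Rotation as Ro
YAW=.303; O=np.array([.6256,-.0014,0]); RO=Ro.from_euler('z',YAW).as_matrix()
def w(x,y,z): return O+RO@np.array([x,y,z])
def tool(pitch,sgn=-1):  # pitch below level; jaws along organiser y
    z=RO@np.array([np.cos(pitch),0,-np.sin(pitch)]); y=sgn*RO[:,1]; return np.column_stack([np.cross(y,z),y,z])
def plan(pos,R,tgt,grip=-1,n=None):
    """tgt: list of (tip xyz world, R). prints rows (rounded), greedy with limits"""
    pos=np.array(pos);R=np.array(R);out=[]
    for T,Rt in tgt:
        P=T-.173*Rt[:,2]
        for _ in range(200):
            dp=P-pos; dw=Ro.from_matrix(R.T@Rt).as_rotvec()
            if np.linalg.norm(dp)<.0008 and np.linalg.norm(dw)<.008: break
            k=max(1,np.ceil(max(np.abs(R.T@dp).max()/.028,np.abs(dw).max()/.115)))
            a=np.clip(np.round(R.T@dp/k/.03,2),-1,1); b=np.clip(np.round(dw/k/.12,2),-1,1)
            out.append([*a,*b,grip]); pos=pos+R@a*.03; R=R@Ro.from_rotvec(b*.12).as_matrix()
    for i in range(0,len(out),10): print("; ".join(" ".join(f"{v:g}" for v in r) for r in out[i:i+10]),"\n")
def tip(s):
    R=Ro.from_rotvec(s["ee_rot"]).as_matrix(); return RO.T@(s["position"]+.173*R[:,2]-O)
E
python3 - <<'E'
from h import *
np.set_printoptions(precision=4,suppress=True)
c=arm.calibration("side"); cs=arm.calibration("scene")
for p in((387,303),(382,308),(396,296)): print("pull",RO.T@(ray(c,p,.028)-O))
print("saucer",RO.T@(ray(cs,(429,277),.015)-O),"shaker",RO.T@(ray(cs,(375,302),.04)-O),"inf",RO.T@(ray(cs,(290,233),.03)-O))
for o in(.05,.06,.07): print(o,[proj(c,w(-.088-o,y,.034)).round(0) for y in(-.025,.025)],[proj(c,w(-.07-o,y,.045)).round(0) for y in(-.07,.07)])
s=arm.get_state(); R0=Ro.from_rotvec(s["ee_rot"]).as_matrix()
for g in(-1,1): print(Ro.from_matrix(R0.T@tool(1.134,g)).as_rotvec())
im=cv2.imread("pics/side0.png")[240:340,320:420]; cv2.imwrite("pics/crop2.png",cv2.resize(im,(600,600),interpolation=2))
E
```

```text
pull [-0.1437  0.0082  0.028 ]
pull [-0.1419  0.0244  0.028 ]
pull [-0.1493 -0.0167  0.028 ]
saucer [-0.1198  0.1908  0.015 ] shaker [0.0407 0.1443 0.04  ] inf [-0.0021 -0.1578  0.03  ]
0.05 [array([392., 289.]), array([380., 305.])] [array([394., 267.]), array([359., 312.])]
0.06 [array([397., 291.]), array([385., 307.])] [array([399., 269.]), array([364., 314.])]
0.07 [array([403., 292.]), array([390., 309.])] [array([404., 271.]), array([369., 316.])]
[-0.0375  0.436   0.1618]
[-0.646  -0.0556 -2.9097]
```

View pics/crop2.png

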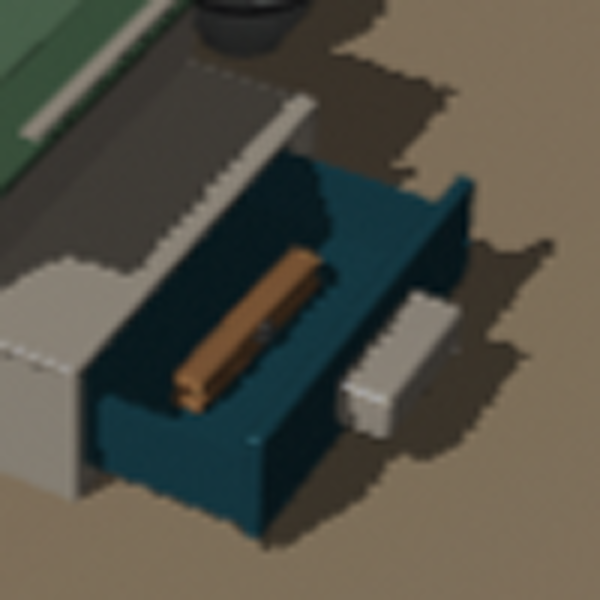

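Crop 2 shows the drawer front's top corners at side (399,270) and (364,313). That matches an opening of 0.060 m, so the pull face is at x≈-0.148.

```bash
python3 - <<'E'
from h import *
s=arm.get_state(); R0=Ro.from_rotvec(s["ee_rot"]).as_matrix(); T=tool(1.134)
plan(s["position"],R0,[(w(-.18,0,.13),T),(w(-.18,0,.021),T)])
E
```

```text
0.79 -0.92 0.3 -0.02 0.28 0.1 -1; 0.77 -0.93 0.33 -0.02 0.28 0.1 -1; 0.68 -0.86 0.32 -0.02 0.26 0.1 -1; 0.66 -0.87 0.34 -0.02 0.26 0.1 -1; 0.64 -0.88 0.36 -0.02 0.26 0.09 -1; 0.62 -0.88 0.37 -0.02 0.25 0.1 -1; 0.6 -0.89 0.39 -0.02 0.26 0.09 -1; 0.58 -0.9 0.41 -0.02 0.25 0.09 -1; 0.55 -0.91 0.42 -0.03 0.26 0.1 -1; 0.53 -0.91 0.44 -0.02 0.25 0.09 -1 

0.51 -0.92 0.45 -0.03 0.26 0.1 -1; 0.48 -0.93 0.46 -0.02 0.25 0.09 -1; 0.31 -0.62 0.31 -0.02 0.17 0.06 -1; 0.29 -0.63 0.32 -0.02 0.17 0.07 -1; 0.29 -0.63 0.32 -0.01 0.17 0.06 -1; -0.38 0 0.82 -0 0 0 -1; -0.39 0 0.83 -0 0 0 -1; -0.38 0 0.82 -0 0 0 -1; -0.39 0 0.83 -0 0 0 -1
```

Call:
move_arm(
  motion="0.79 -0.92 0.3 -0.02 0.28 0.1 -1; 0.77 -0.93 0.33 -0.02 0.28 0.1 -1; 0.68 -0.86 0.32 -0.02 0.26 0.1 -1; 0.66 -0.87 0.34 -0.02 0.26 0.1 -1; 0.64 -0.88 0.36 -0.02 0.26 0.09 -1; 0.62 -0.88 0.37 -0.02 0.25 0.1 -1; 0.6 -0.89 0.39 -0.02 0.26 0.09 -1; 0.58 -0.9 0.41 -0.02 0.25 0.09 -1; 0.55 -0.91 0.42 -0.03 0.26 0.1 -1; 0.53 -0.91 0.44 -0.02 0.25 0.09 -1",
)

```text
clock: 1.35
position: [0.3519, -0.2054, 0.3195]
ee_rot: [-3.009, -0.533, -0.479]
ft_force: [0.9, 0.4, -0.3]
grip_width: 0.0003
```

Call:
move_arm(
  motion="0.51 -0.92 0.45 -0.03 0.26 0.1 -1; 0.48 -0.93 0.46 -0.02 0.25 0.09 -1; 0.31 -0.62 0.31 -0.02 0.17 0.06 -1; 0.29 -0.63 0.32 -0.02 0.17 0.07 -1; 0.29 -0.63 0.32 -0.01 0.17 0.06 -1; 0 0 0 0 0 0 -1; 0 0 0 0 0 0 -1",
)

```text
clock: 2.22
position: [0.3841, -0.0775, 0.2872]
ee_rot: [-2.972, -0.455, -0.658]
ft_force: [0.2, -0.6, 0.6]
grip_width: -0.0003
```

```bash
python3 - <<'E'
from h import *
s=arm.get_state(); R0=Ro.from_rotvec(s["ee_rot"]).as_matrix(); T=tool(1.134)
print(s["clock"],s["q"],tip(s),Ro.from_matrix(R0.T@T).as_rotvec(),s["ft_force"],s["grip_width"])
plan(s["position"],R0,[(w(-.18,0,.021),T),(w(-.155,0,.021),T)])
E
```

```text
2.225 [-0.29438029 -0.16940134 -0.91592407  0.45608921  0.23884121  2.58777323] [-0.18014336 -0.00079908  0.13035741] [0.00109622 0.00091535 0.00136006] [ 0.24322842 -0.55983591  0.60852238] -0.0003027084610759505
-0.38 -0.01 0.83 0 0 0 -1; -0.39 -0.01 0.83 0 0 0 -1; -0.38 -0 0.82 0 0 0.01 -1; -0.39 -0.01 0.83 0.01 0.01 0 -1; 0.76 0 0.35 -0 -0 0 -1
```

Call:
move_arm(
  motion="-0.38 0 0.83 0 0 0 -1; -0.39 0 0.83 0 0 0 -1; -0.38 0 0.82 0 0 0 -1; -0.39 0 0.83 0 0 0 -1; 0 0 0 0 0 0 -1",
)

```text
clock: 2.85
position: [0.3951, -0.0826, 0.183]
ee_rot: [-2.97, -0.455, -0.635]
ft_force: [-0.7, 0.2, -0.5]
grip_width: 0.0004
```

```bash
python3 - <<'E'
from h import *
im=arm.capture("side"); s=arm.get_state(); print(s["q"],tip(s),s["ft_force"])
cv2.imwrite("pics/p1.png",cv2.resize(im[200:380,250:490,::-1],(800,600),interpolation=2))
E
```

```text
[-0.29883519  0.05324364 -1.02400344  0.14223073  0.24087388  2.58153786] [-0.17315344 -0.00724264  0.02592416] [-0.96857644 -0.11193812 -0.20726056]
```

View pics/p1.png

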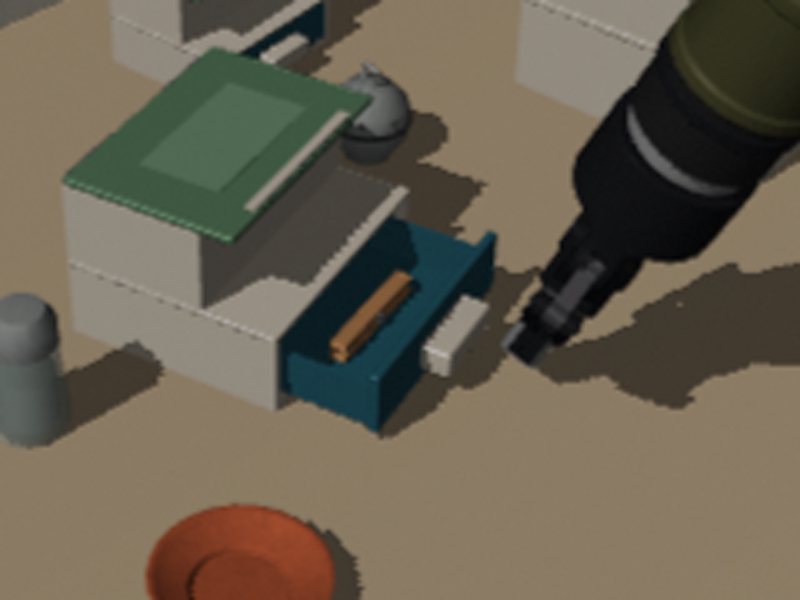

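The picture shows the fingertip at (525,345), just in front of the pull (455,335) and level with it.

```bash
python3 - <<'E'
from h import *
s=arm.get_state(); R0=Ro.from_rotvec(s["ee_rot"]).as_matrix(); T=tool(1.134)
plan(s["position"],R0,[(w(-.16,0,.021),T),(w(-.108,0,.021),T)])
E
```

```text
0.25 -0.28 0.33 -0.06 0.11 -0 -1; 0.79 -0 0.37 -0 0 -0 -1; 0.78 -0 0.36 -0 0 -0 -1
```

Call:
move_arm(
  motion="0.25 -0.28 0.33 -0.06 0.11 0 -1; 0.4 0 0.19 0 0 0 -1; 0.4 0 0.18 0 0 0 -1; 0.4 0 0.18 0 0 0 -1; 0.4 0 0.18 0 0 0 -1; 0 0 0 0 0 0 -1",
)

```text
clock: 3.65
position: [0.458, -0.0555, 0.1806]
ee_rot: [-2.969, -0.457, -0.659]
ft_force: [-0.9, 0.4, -0.4]
grip_width: 0.0001
```

```bash
python3 - <<'E'
from h import *
im=arm.capture("side"); s=arm.get_state(); print(s["q"],tip(s),s["ft_force"])
R0=Ro.from_rotvec(s["ee_rot"]).as_matrix(); plan(s["position"],R0,[(w(-.098,0,.021),tool(1.134))])
cv2.imwrite("pics/p2.png",cv2.resize(im[200:380,250:490,::-1],(800,600),interpolation=2))
E
```

```text
[-0.1897865   0.14693224 -0.9342632   0.10070322  0.20278836  2.68650045] [-0.10370768 -0.00115622  0.02356456] [-0.2170421  -0.20966739 -0.40116276]
0.13 -0.05 0.16 -0.01 0.01 0.02 -1
```

View pics/p2.png

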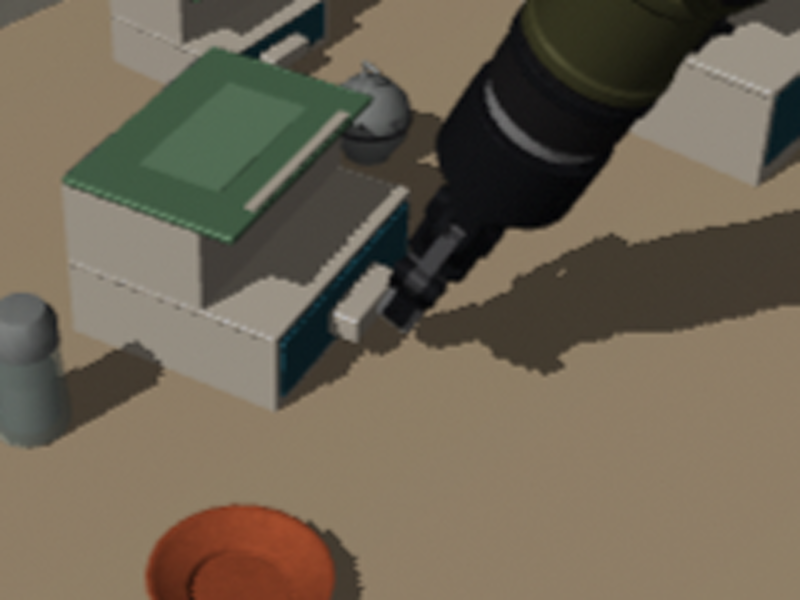

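The drawer is almost home, with the tip on the pull at (395,305). I'll creep in until the stop shows as force.

Call:
move_arm(
  motion="0.06 0 0.03 0 0 0 -1; 0.06 0 0.03 0 0 0 -1",
)

```text
clock: 3.95
position: [0.4601, -0.0546, 0.1799]
ee_rot: [-2.97, -0.455, -0.656]
ft_force: [-1.0, -0.6, 0.7]
grip_width: 0.0001
```

Call:
move_arm(
  motion="0.06 0 0.03 0 0 0 -1; 0 0 0 0 0 0 -1",
)

```text
clock: 4.2
position: [0.462, -0.054, 0.1798]
ee_rot: [-2.97, -0.455, -0.656]
ft_force: [-1.8, -0.2, 1.2]
grip_width: -0.0
```

Call:
move_arm(
  motion="0.06 0 0.03 0 0 0 -1; 0 0 0 0 0 0 -1",
)

```text
clock: 4.45
position: [0.4626, -0.0535, 0.1791]
ee_rot: [-2.972, -0.454, -0.651]
ft_force: [-8.0, -3.7, 5.5]
grip_width: 0.0006
```

Call:
move_arm(
  motion="0.06 0 0.03 0 0 0 -1; 0 0 0 0 0 0 -1",
)

```text
clock: 4.7
position: [0.4632, -0.0532, 0.1784]
ee_rot: [-2.973, -0.453, -0.647]
ft_force: [-13.0, -5.7, 8.6]
grip_width: -0.0001
```

Call:
move_arm(
  motion="0.04 0 0.02 0 0 0 -1; 0 0 0 0 0 0 -1",
)

```text
clock: 4.95
position: [0.4636, -0.0529, 0.178]
ee_rot: [-2.975, -0.452, -0.644]
ft_force: [-17.6, -7.6, 12.7]
grip_width: -0.0002
```

The stop is felt: force rose to about 19 N in the sliding plane with no further travel. I'll back off, and fit a quick arm model to check reach for the lid pose, since joint 3 was near its limit.

Call:
move_arm(
  motion="-0.5 0 -0.25 0 0 0 -1; -0.8 0 -0.45 0 0 0 -1; 0 0 -0.5 0 0 0 -1",
)

```text
clock: 5.32
position: [0.4166, -0.0674, 0.195]
ee_rot: [-2.969, -0.454, -0.652]
ft_force: [0.5, 0.0, -0.5]
grip_width: 0.0002
```

```bash
cat > kin.py <<'E'
from h import *
from scipy.optimize import least_squares
s=arm.get_state()
D=[([-1.103,.3142,-.04796,1.2102,0,1.5708],[.27045,-.53533,.40389],[-3.05456,-.72781,.0006])]
# poses: tips in organiser frame -> TCP from logs
D+=[([-.29438,-.1694,-.91592,.45609,.23884,2.58777],[.3841,-.0775,.2872],[-2.972,-.455,-.658]),
([-.29884,.05324,-1.024,.14223,.24087,2.58154],[.3951,-.0826,.183],[-2.97,-.455,-.635]),
([-.18979,.14693,-.93426,.1007,.20279,2.6865],[.458,-.0555,.1806],[-2.969,-.457,-.659]),
(s["q"],s["position"],s["ee_rot"])]
def rows(q,f): # wrist r,z linear params r1 z1 A B C D d
    a,b=q[1],q[1]-q[2]
    return [[1,0,np.sin(a),np.cos(a),np.sin(b),np.cos(b),f[0]],[0,1,np.cos(a),-np.sin(a),np.cos(b),-np.sin(b),f[1]]]
A=[];y=[]
for q,p,e in D:
    c=np.array([np.cos(q[0]),np.sin(q[0]),0]); z=Ro.from_rotvec(e).as_matrix()[:,2]
    A+=rows(q,(z@c,z[2])); y+=[np.dot(p,c),p[2]]
A=np.array(A);y=np.array(y); A=A[:,1:]  # r1=0
par=np.linalg.lstsq(A,y,rcond=None)[0]
if __name__=="__main__":
    np.set_printoptions(precision=3,suppress=True)
    print("par",par,"res",A@par-y,np.linalg.cond(A)); print("tip",tip(s),s["q"])
lo=np.array([-2.67,-.69,-1.03,-2.08,-1.42]);hi=np.array([2.67,1.73,1.25,2.16,1.45])
def ik(P,zt):
    d=par[-1];W=P-d*zt; r=np.hypot(W[0],W[1]); q1=np.arctan2(W[1],W[0])
    g=lambda v:(np.array(rows([0,*v],(0,0)))[:,1:]@par)-[r,W[2]]
    best=None
    for x0 in([.1,-.9],[-.3,-.5],[.3,.3]):
        o=least_squares(g,x0,bounds=(lo[1:3],hi[1:3]))
        if best is None or o.cost<best.cost: best=o
    v=best.x; c=np.array([np.cos(q1),np.sin(q1),0]); t=np.array([-c[1],c[0],0])
    pit=np.arctan2(-zt[2],zt@c); q5=np.arcsin(zt@t)
    return np.array([q1,*v,pit-v[0]+v[1],q5]),np.sqrt(2*best.cost)
E
python3 - <<'E'
from kin import *
np.set_printoptions(precision=3,suppress=True)
print("par",par,"res",(A@par-y).round(4),np.linalg.cond(A)); print("tip",tip(s),s["q"])
for pit in(.2,.4,.6,.8):
    for t in((-.07,.075),(-.033,.075),(-.02,.13),(.03,.175),(.075,.18)):
        q,e=ik(w(t[0],0,t[1])-.173*tool(pit)[:,2],tool(pit)[:,2]); print(pit,t,q,"err",round(e,4))
E
```

```text
par [ 0.288  0.524 -0.005  0.078  0.445  0.299] res [-0.     0.     0.     0.    -0.     0.001  0.    -0.001  0.    -0.   ] 65.86156513323347
tip [-0.147 -0.     0.038] [-0.243  0.054 -0.989  0.153  0.222  2.638]
0.2 (-0.07, 0.075) [-0.939  1.101 -1.03  -1.57   1.188] err 0.1116
0.2 (-0.033, 0.075) [-0.774  1.07  -1.03  -1.696  1.042] err 0.0988
0.2 (-0.02, 0.13) [-0.722  0.845 -1.03  -1.502  0.993] err 0.1141
0.2 (0.03, 0.175) [-0.55   0.637 -1.03  -1.368  0.831] err 0.0928
0.2 (0.075, 0.18) [-0.429  0.611 -1.03  -1.375  0.715] err 0.0615
0.4 (-0.07, 0.075) [-0.813  0.699 -1.03  -0.963  0.974] err 0.1318
0.4 (-0.033, 0.075) [-0.667  0.688 -1.03  -1.076  0.863] err 0.1133
0.4 (-0.02, 0.13) [-0.621  0.451 -1.03  -0.87   0.826] err 0.106
0.4 (0.03, 0.175) [-0.472  0.303 -1.03  -0.799  0.7  ] err 0.0651
0.4 (0.075, 0.18) [-0.368  0.315 -1.03  -0.85   0.61 ] err 0.0311
0.6 (-0.07, 0.075) [-0.638  0.335 -1.03  -0.505  0.73 ] err 0.1042
0.6 (-0.033, 0.075) [-0.521  0.355 -1.03  -0.596  0.65 ] err 0.0812
0.6 (-0.02, 0.13) [-0.485  0.173 -1.03  -0.433  0.625] err 0.0563
0.6 (0.03, 0.175) [-0.367  0.092 -1.03  -0.404  0.538] err 0.0035
0.6 (0.075, 0.18) [-0.285  0.14  -0.959 -0.411  0.475] err 0.0
0.8 (-0.07, 0.075) [-0.457  0.13  -1.03  -0.202  0.501] err 0.0425
0.8 (-0.033, 0.075) [-0.372  0.166 -1.03  -0.274  0.451] err 0.0169
0.8 (-0.02, 0.13) [-0.346  0.043 -0.992 -0.123  0.435] err 0.0
0.8 (0.03, 0.175) [-0.26   0.035 -0.859 -0.011  0.381] err 0.0
0.8 (0.075, 0.18) [-0.199  0.098 -0.776 -0.009  0.342] err 0.0
```

```bash
cat > lid.py <<'E'
from kin import *
def tipat(th,p,s=.018,gap=0):
    f=np.array([np.cos(p),-np.sin(p)]);n=np.array([np.sin(p),np.cos(p)])
    L=np.array([.056-.101*np.cos(th),.1+.101*np.sin(th)]); u=np.array([np.cos(th),-np.sin(th)])
    C=L+s*(f if th<p else u); t=C-(.011+gap)*n
    return w(t[0],0,t[1]),t
E
python3 - <<'E'
from lid import *
np.set_printoptions(precision=3,suppress=True)
for p in(.85,.9,.95,1.):
    T=tool(p)
    for th,g in((0,.04),(0,.012),(0,0),(.4,0),(.8,0),(1.2,0),(1.6,0),(1.8,0)):
        P,t=tipat(th,p,gap=g); q,e=ik(P-.173*T[:,2],T[:,2]); print(p,th,g,t,q,round(e,4))
T=tool(.95); P,t=tipat(0,.95,gap=.05)
R0=Ro.from_rotvec(s["ee_rot"]).as_matrix()
plan(s["position"],R0,[(w(-.14,0,.085),tool(1.134)),(w(-.1,0,.085),tool(.95)),(tipat(0,.95,gap=.012)[0],T)])
E
```

```text
0.85 0 0.04 [-0.071  0.053] [-0.418  0.164 -1.03  -0.206  0.451] 0.0342
0.85 0 0.012 [-0.05   0.071] [-0.372  0.131 -1.03  -0.192  0.425] 0.012
0.85 0 0 [-0.041  0.079] [-0.354  0.119 -1.03  -0.186  0.415] 0.0022
0.85 0.4 0 [-0.033  0.119] [-0.338  0.039 -0.981 -0.063  0.406] 0.0
0.85 0.8 0 [-0.011  0.152] [-0.298  0.011 -0.906  0.027  0.382] 0.0
0.85 1.2 0 [0.018 0.17 ] [-0.253  0.025 -0.837  0.068  0.356] 0.0
0.85 1.6 0 [0.05  0.176] [-0.208  0.069 -0.775  0.073  0.329] 0.0
0.85 1.8 0 [0.067 0.174] [-0.188  0.098 -0.748  0.065  0.316] 0.0
0.9 0 0.04 [-0.074  0.054] [-0.383  0.132 -1.03  -0.141  0.405] 0.0165
0.9 0 0.012 [-0.052  0.072] [-0.339  0.11  -1.015 -0.121  0.381] 0.0
0.9 0 0 [-0.042  0.079] [-0.321  0.106 -0.993 -0.099  0.372] 0.0
0.9 0.4 0 [-0.034  0.118] [-0.307  0.035 -0.937  0.022  0.364] 0.0
0.9 0.8 0 [-0.012  0.152] [-0.27   0.013 -0.859  0.111  0.344] 0.0
0.9 1.2 0 [0.017 0.171] [-0.227  0.031 -0.787  0.153  0.32 ] 0.0
0.9 1.6 0 [0.05  0.176] [-0.186  0.076 -0.724  0.16   0.296] 0.0
0.9 1.8 0 [0.066 0.174] [-0.168  0.105 -0.697  0.153  0.286] 0.0
0.95 0 0.04 [-0.076
[... 518 characters left out ...]
0
1.0 0 0.04 [-0.078  0.057] [-0.317  0.096 -0.983  0.01   0.319] 0.0
1.0 0 0.012 [-0.055  0.072] [-0.277  0.099 -0.928  0.052  0.301] 0.0
1.0 0 0 [-0.045  0.079] [-0.261  0.101 -0.904  0.069  0.293] 0.0
1.0 0.4 0 [-0.037  0.118] [-0.249  0.044 -0.845  0.182  0.287] 0.0
1.0 0.8 0 [-0.014  0.151] [-0.218  0.031 -0.764  0.267  0.272] 0.0
1.0 1.2 0 [0.017 0.171] [-0.18   0.056 -0.684  0.313  0.254] 0.0
1.0 1.6 0 [0.049 0.177] [-0.145  0.103 -0.619  0.325  0.236] 0.0
1.0 1.8 0 [0.066 0.175] [-0.129  0.132 -0.591  0.32   0.228] 0.0
0.42 -0.01 -0.67 -0.01 0.02 -0 -1; 0.42 -0.02 -0.66 -0.02 0.02 -0 -1; 0.07 0 0.33 0 0.76 -0 -1; 0.05 0 0.34 0 0.77 -0 -1; 0.51 0 0.63 0 -0 -0 -1; 0.5 0 0.63 0 -0 -0 -1
```

```bash
python3 - <<'E'
from lid import *
T=tool(.95)
R0=Ro.from_rotvec(s["ee_rot"]).as_matrix()
plan(s["position"],R0,[(w(-.14,0,.085),tool(1.134)),(w(-.075,0,.072),T),(tipat(0,.95,gap=.012)[0],T)])
E
```

```text
0.42 -0.01 -0.67 -0.01 0.02 -0 -1; 0.42 -0.02 -0.66 -0.02 0.02 -0 -1; 0.36 0 0.7 0 0.76 -0 -1; 0.29 0 0.74 0 0.77 -0 -1; 0.59 0 0.42 0 -0 -0 -1
```

Call:
move_arm(
  motion="0.42 -0.01 -0.67 -0.01 0.02 0 -1; 0.42 -0.02 -0.66 -0.02 0.02 0 -1; 0.36 0 0.7 0 0.76 0 -1; 0.29 0 0.74 0 0.77 0 -1; 0 0 0 0 0 0 -1; 0.3 0 0.21 0 0 0 -1; 0.29 0 0.21 0 0 0 -1; 0 0 0 0 0 0 -1",
)

```text
clock: 6.32
position: [0.4825, -0.0472, 0.2147]
ee_rot: [-2.873, -0.441, -0.929]
ft_force: [-0.5, -0.1, 0.5]
grip_width: -0.0001
```

```bash
python3 - <<'E'
from lid import *
im=arm.capture("side"); s=arm.get_state(); print(s["clock"],s["q"],tip(s),tipat(0,.95,gap=.012)[1],s["ft_force"])
R0=Ro.from_rotvec(s["ee_rot"]).as_matrix(); T=tool(.95); print(Ro.from_matrix(R0.T@T).as_rotvec())
plan(s["position"],R0,[(tipat(th,.95)[0],T) for th in(0,.2,.4,.6,.8,1,1.2,1.4,1.6,1.8)])
cv2.imwrite("pics/p3.png",cv2.resize(im[200:380,250:490,::-1],(800,600),interpolation=2))
E
```

```text
6.375 [-0.18648922  0.09421693 -0.9697337  -0.05997424  0.27659952  2.73156299] [-0.04984816 -0.00104758  0.0738516 ] [-0.05323826  0.07197981] [ 0.50105362  0.39179598 -0.42293284]
[ 0.00185044 -0.00320113  0.00216598]
0.29 -0.02 -0.01 0.02 -0.03 0.02 -1; 0.44 -0 -0.51 -0 0 -0 -1; 0.54 -0 -0.41 -0 0 -0 -1; 0.6 -0 -0.29 -0 0 -0 -1; 0.66 -0 -0.17 -0 0 -0 -1; 0.64 -0.01 -0.03 -0 0 -0 -1; 0.54 0 0.08 -0 0 -0 -1; 0.52 0 0.19 -0 0 -0 -1; 0.47 0 0.29 -0 0 -0 -1; 0.41 0 0.38 -0 0 -0 -1
```

View pics/p3.png

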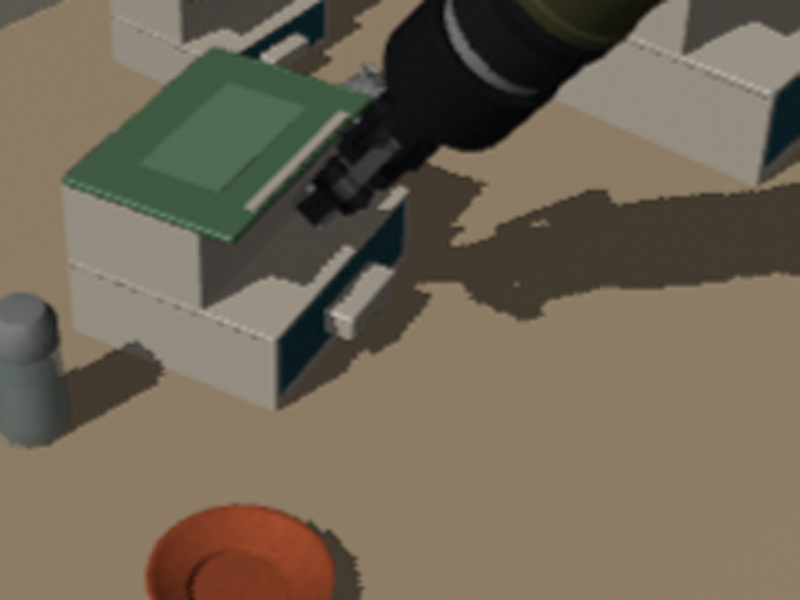

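The drawer sits flush, with its pull at (360,300). The fingertip at (310,215) is just under the lid's front edge. Now lifting, slowly at first.

Call:
move_arm(
  motion="0.15 0 0 0 0 0 -1; 0.14 0 0 0 0 0 -1; 0.22 0 -0.26 0 0 0 -1; 0.22 0 -0.25 0 0 0 -1; 0 0 0 0 0 0 -1",
)

```text
clock: 7.0
position: [0.4903, -0.0446, 0.2406]
ee_rot: [-2.873, -0.441, -0.931]
ft_force: [-0.9, 0.1, 0.0]
grip_width: 0.0001
```

```bash
python3 - <<'E'
from lid import *
im=arm.capture("side"); s=arm.get_state(); print(s["clock"],s["q"],tip(s),tipat(.2,.95)[1],s["ft_force"])
cv2.imwrite("pics/p4.png",cv2.resize(im[200:380,250:490,::-1],(800,600),interpolation=2))
E
```

```text
7.05 [-0.17669637  0.05525364 -0.92774957  0.01678547  0.27134404  2.74075248] [-0.04095539 -0.00124518  0.0998017 ] [-0.041464    0.09902561] [-0.17135491 -0.87391835 -0.0941618 ]
```

View pics/p4.png

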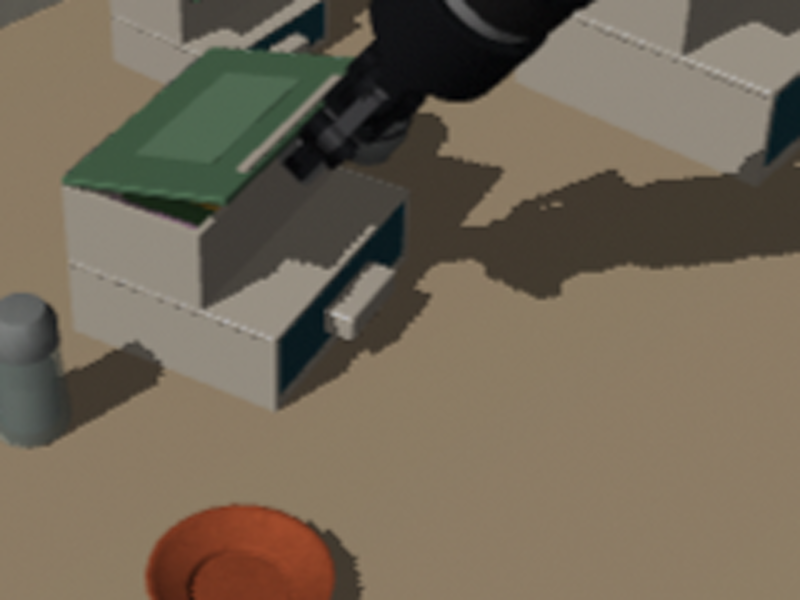

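The lid has lifted about 0.2 rad and rests on the fingertip at (300,165). I'll continue along the arc at half speed.

Call:
move_arm(
  motion="0.27 0 -0.21 0 0 0 -1; 0.27 0 -0.2 0 0 0 -1; 0.3 0 -0.15 0 0 0 -1; 0.3 0 -0.14 0 0 0 -1; 0.33 0 -0.09 0 0 0 -1; 0.33 0 -0.08 0 0 0 -1; 0.32 0 -0.02 0 0 0 -1; 0.32 0 -0.01 0 0 0 -1",
)

```text
clock: 8.05
position: [0.5316, -0.0312, 0.3039]
ee_rot: [-2.874, -0.44, -0.926]
ft_force: [-0.2, 0.1, -1.1]
grip_width: 0.0001
```

```bash
python3 - <<'E'
from lid import *
im=arm.capture("side"); s=arm.get_state(); print(s["clock"],s["q"],tip(s),tipat(1.,.95)[1],s["ft_force"])
R0=Ro.from_rotvec(s["ee_rot"]).as_matrix(); T=tool(.95)
plan(s["position"],R0,[(tipat(th,.95)[0],T) for th in(1.2,1.4,1.6,1.8)])
cv2.imwrite("pics/p5.png",cv2.resize(im[140:320,250:490,::-1],(800,600),interpolation=2))
E
```

```text
8.1 [-0.13041555  0.02362271 -0.77025272  0.19592602  0.24655101  2.78075538] [ 0.00379957 -0.00099437  0.16477518] [0.00220734 0.16344358] [1.40767677 0.63623277 0.30725611]
0.5 -0.02 0.09 0.02 -0.04 0.02 -1; 0.52 -0 0.19 -0 0 -0 -1; 0.47 -0 0.29 -0 0 -0 -1; 0.41 -0 0.37 -0 0 -0 -1
```

View pics/p5.png

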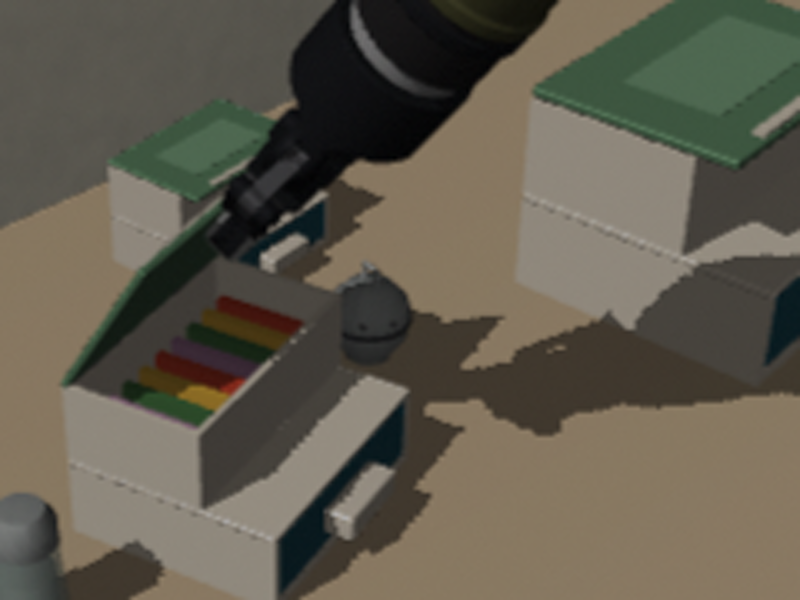

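The lid is about 1 rad up and lies on the tip at (225,235), as planned. Now I'll push it past upright, gently.

Call:
move_arm(
  motion="0.26 0 0.05 0 0 0 -1; 0.26 0 0.05 0 0 0 -1; 0.26 0 0.1 0 0 0 -1; 0.26 0 0.1 0 0 0 -1; 0.24 0 0.15 0 0 0 -1; 0.24 0 0.15 0 0 0 -1; 0.22 0 0.19 0 0 0 -1; 0.22 0 0.19 0 0 0 -1; 0 0 0 0 0 0 -1; 0 0 0 0 0 0 -1",
)

```text
clock: 9.35
position: [0.5928, -0.012, 0.3138]
ee_rot: [-2.874, -0.44, -0.926]
ft_force: [-0.5, -0.5, -0.2]
grip_width: -0.0001
```

```bash
python3 - <<'E'
from lid import *
im=arm.capture("side"); s=arm.get_state(); print(s["clock"],s["q"],tip(s),s["ft_force"])
cv2.imwrite("pics/p6.png",cv2.resize(im[140:320,250:490,::-1],(800,600),interpolation=2))
E
```

```text
9.4 [-0.07742559  0.11763737 -0.64374741  0.22059427  0.21675936  2.82639717] [ 0.066407   -0.00061596  0.17332989] [0.42805216 0.32356896 0.14069082]
```

View pics/p6.png

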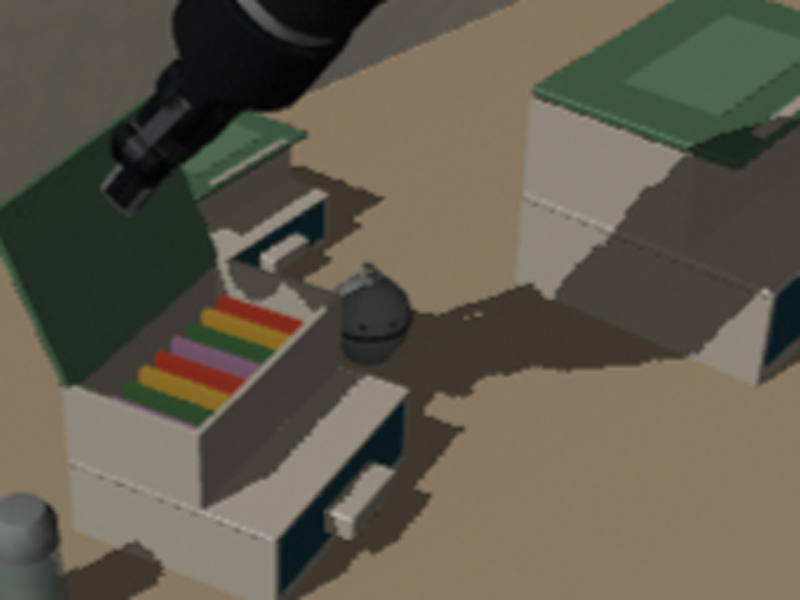

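The lid has fallen back to its stop, its free edge running from (0,210) to (150,105). The fingertip at (125,205) is off it. Retreating up and back.

Call:
move_arm(
  motion="-0.1 0 -0.6 0 0 0 -1; -0.2 0 -0.9 0 0 0 -1; -0.2 0 -0.95 0 0 0 -1; -0.2 0 -0.95 0 0 0 -1; -0.2 0 -0.95 0 0 0 -1; 0 0 -0.9 0 0 0 -1; 0 0 -0.5 0 0 0 -1; 0 0 0 0 0 0 -1; 0 0 0 0 0 0 -1",
)

```text
clock: 10.52
position: [0.4758, -0.0483, 0.4377]
ee_rot: [-2.874, -0.44, -0.925]
ft_force: [0.1, 0.7, -0.1]
grip_width: -0.0003
```

```bash
python3 - <<'E'
from lid import *
im=arm.capture("side"); b=arm.capture("scene"); s=arm.get_state(); print(s["clock"],s["q"],tip(s),s["joint_vel"],s["ft_force"])
c=arm.calibration("side")
print("pull top front corners if home",[proj(c,w(-.088,y,.034)).round(1) for y in(-.025,.025)])
cv2.imwrite("pics/p7.png",np.hstack([cv2.resize(im[140:400,210:470,::-1],(400,400)),cv2.resize(b[170:330,270:450,::-1],(400,400))]))
E
```

```text
10.625 [-0.19178838 -0.20720375 -0.64073222  0.5741265   0.27942011  2.72729427] [-5.60631028e-02 -1.15491175e-04  2.96583100e-01] [-5.32946945e-05  3.36057521e-03  3.24272556e-03  1.53348587e-03
  8.16028658e-05 -5.80703073e-04] [ 0.62469893 -0.4270746  -0.50899524]
pull top front corners if home [array([367.5, 279.9]), array([354.5, 295.4])]
```

View pics/p7.png

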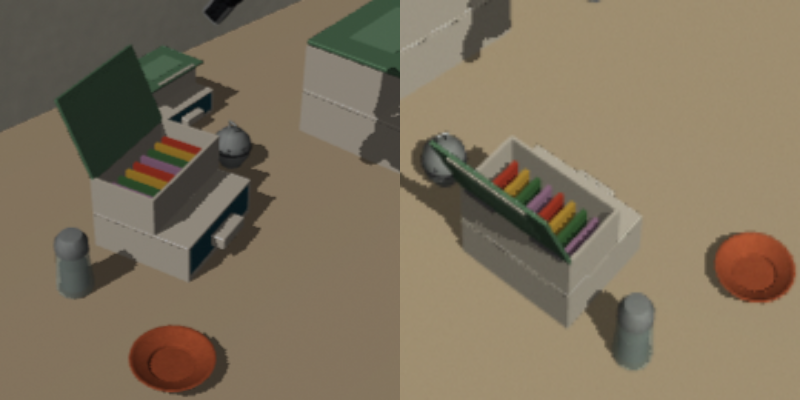

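The lid stands open against its stop and the drawer is home: the pull edge is at about (366,282), against a predicted (367,280). The loose things haven't moved and the gripper is clear.

```bash
python3 -c "
from bench import arm
print(arm.hand_in())"
```

```text
the job is handed in; nothing more can be done
None
```

The job is done and handed in at about 10.6 s. With closed fingertips I pushed the middle organiser's drawer (open 60 mm) home against its stop. I then lifted the lid by its lip past upright, and it fell back open. Nothing was gripped.

**Last checks:**
- **Drawer:** the front is flush, and the pull is within a few pixels of where it should be when the drawer is home.
- **Lid:** it rests back against its stop with the gripper well away.
- **Loose things:** the infuser, shaker and saucer look unmoved.
- **Forces:** the highest wrist reading between moves was about 23 N, pressing the drawer on its stop. After the retreat it read only noise.

**Not fully confirmed:**
- **Peg:** it can't be seen with the drawer shut. It was lying in the drawer in the last view before the push.
- **Arm reach:** joint 3 came close to its limit (-1.024 of -1.03) on the approach to the drawer, so the tip stopped about 9 mm off target. I corrected this before contact.

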